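Snap home the caps of fuse modules and latch their covers

TASK

Close up the three or four fuse modules standing on the bench: with the seating tool from its stand, press the black square cap in each module's well squarely down until it clicks home below the rim, and swing each module's hinged cover over and press it down until its latch holds it shut. Do not press the caps with bare fingers, do not shut a cover over a cap that is not home, and finish with the tool standing in its stand again and the other things on the bench left where they are.

Things in the scene. Friction and masses are not known exactly. Their poses are not given: they have to be found in the camera images.
- seating_tool: Seating tool, 150 mm long, standing upright in its stand, round throughout. Origin: centre of the foot's underside; z runs up along the tool. Grey-black rubber foot 34 mm diameter x 14 mm, steel stem 18 mm diameter, black handle 30 mm diameter from 90 to 144 mm above the foot's underside (narrower at both ends). 0.15 kg. Grip it by the handle.
- stand: Tool stand, fixed to the bench: dark steel base plate 90 x 90 x 6 mm with a square aluminium cup on it, inside 48 x 48 mm, walls 5 mm, rim 34 mm above the bench. Origin: centre of its underside. The tool stands upright on the floor of the cup.
- stand_floor (a point): Centre of the base on which the tool's foot stands in the cup, 6 mm above the bench.
- module1: Fuse module loose on the bench, grey plastic box 120 (x) x 64 (y) x 48 (z) mm, about 0.6 kg. Origin: centre of its underside, z up. A square well 44 x 44 mm, centre at x = -26 mm, rim at z = 48 mm, holds the snap cap; terminal strip with three screws on top near the +x end; the cover belongs over the well. All modules are alike. May be absent (None, with its cap and cover); may get knocked aside.
- cap1 (a joint): Black square snap cap in module1's well, 40 x 40 mm, on the well's centre, sliding straight down by 10 mm: 0 = standing proud (top 6 mm above the rim), 0.010 = home (top 4 mm below the rim). Spring detent: it resists with up to about 10 N, goes over centre at 0.005 and clicks home by itself; let go well before that, it comes up again.
- cover1 (a joint): Angle (rad) of module1's white hinged cover: 0 = shut over the well, pi/2 = upright; starts leaning back at 1.75 to 1.9 (stop at 1.95). Slight friction holds it at any angle. In the last 0.11 rad the latch resists with about 7 N at the free edge, then clicks and holds it at 0; not latched, it rests at about 0.11 or more.
- cover1_edge (a point): Place to press module1's cover: on its outer (when shut, upper) face, 66 mm from the hinge, midway across. The hinge runs along the module's y at x = +8 mm, z = 52 mm of the module's frame; plate 72 mm long from the hinge, 60 mm wide, 4 mm thick (hinge at mid-thickness), 3 mm latch lip at the free end; shut, it points to the module's -x.
- module2: Fuse module loose on the bench, grey plastic box 120 (x) x 64 (y) x 48 (z) mm, about 0.6 kg. Origin: centre of its underside, z up. A square well 44 x 44 mm, centre at x = -26 mm, rim at z = 48 mm, holds the snap cap; terminal strip with three screws on top near the +x end; the cover belongs over the well. All modules are alike. May be absent (None, with its cap and cover); may get knocked aside.
- cap2 (a joint): Black square snap cap in module2's well, 40 x 40 mm, on the well's centre, sliding straight down by 10 mm: 0 = standing proud (top 6 mm above the rim), 0.010 = home (top 4 mm below the rim). Spring detent: it resists with up to about 10 N, goes over centre at 0.005 and clicks home by itself; let go well before that, it comes up again.
- cover2 (a joint): Angle (rad) of module2's white hinged cover: 0 = shut over the well, pi/2 = upright; starts leaning back at 1.75 to 1.9 (stop at 1.95). Slight friction holds it at any angle. In the last 0.11 rad the latch resists with about 7 N at the free edge, then clicks and holds it at 0; not latched, it rests at about 0.11 or more.
- cover2_edge (a point): Place to press module2's cover: on its outer (when shut, upper) face, 66 mm from the hinge, midway across. The hinge runs along the module's y at x = +8 mm, z = 52 mm of the module's frame; plate 72 mm long from the hinge, 60 mm wide, 4 mm thick (hinge at mid-thickness), 3 mm latch lip at the free end; shut, it points to the module's -x.
- module3: Fuse module loose on the bench, grey plastic box 120 (x) x 64 (y) x 48 (z) mm, about 0.6 kg. Origin: centre of its underside, z up. A square well 44 x 44 mm, centre at x = -26 mm, rim at z = 48 mm, holds the snap cap; terminal strip with three screws on top near the +x end; the cover belongs over the well. All modules are alike. May be absent (None, with its cap and cover); may get knocked aside.
- cap3 (a joint): Black square snap cap in module3's well, 40 x 40 mm, on the well's centre, sliding straight down by 10 mm: 0 = standing proud (top 6 mm above the rim), 0.010 = home (top 4 mm below the rim). Spring detent: it resists with up to about 10 N, goes over centre at 0.005 and clicks home by itself; let go well before that, it comes up again.
- cover3 (a joint): Angle (rad) of module3's white hinged cover: 0 = shut over the well, pi/2 = upright; starts leaning back at 1.75 to 1.9 (stop at 1.95). Slight friction holds it at any angle. In the last 0.11 rad the latch resists with about 7 N at the free edge, then clicks and holds it at 0; not latched, it rests at about 0.11 or more.
- cover3_edge (a point): Place to press module3's cover: on its outer (when shut, upper) face, 66 mm from the hinge, midway across. The hinge runs along the module's y at x = +8 mm, z = 52 mm of the module's frame; plate 72 mm long from the hinge, 60 mm wide, 4 mm thick (hinge at mid-thickness), 3 mm latch lip at the free end; shut, it points to the module's -x.
- module4: Fuse module loose on the bench, grey plastic box 120 (x) x 64 (y) x 48 (z) mm, about 0.6 kg. Origin: centre of its underside, z up. A square well 44 x 44 mm, centre at x = -26 mm, rim at z = 48 mm, holds the snap cap; terminal strip with three screws on top near the +x end; the cover belongs over the well. All modules are alike. May be absent (None, with its cap and cover); may get knocked aside.
- cap4 (a joint): Black square snap cap in module4's well, 40 x 40 mm, on the well's centre, sliding straight down by 10 mm: 0 = standing proud (top 6 mm above the rim), 0.010 = home (top 4 mm below the rim). Spring detent: it resists with up to about 10 N, goes over centre at 0.005 and clicks home by itself; let go well before that, it comes up again.
- cover4 (a joint): Angle (rad) of module4's white hinged cover: 0 = shut over the well, pi/2 = upright; starts leaning back at 1.75 to 1.9 (stop at 1.95). Slight friction holds it at any angle. In the last 0.11 rad the latch resists with about 7 N at the free edge, then clicks and holds it at 0; not latched, it rests at about 0.11 or more.
- cover4_edge (a point): Place to press module4's cover: on its outer (when shut, upper) face, 66 mm from the hinge, midway across. The hinge runs along the module's y at x = +8 mm, z = 52 mm of the module's frame; plate 72 mm long from the hinge, 60 mm wide, 4 mm thick (hinge at mid-thickness), 3 mm latch lip at the free end; shut, it points to the module's -x.
- masking_tape: Bystander: roll of masking tape, 94 mm across, 25 mm high, lying flat beyond the modules on the right. Loose. Origin: centre of its underside.
- reel: Bystander: reel of solder, 64 mm wide, 47 mm high, beyond the modules. Loose. Origin: centre of its underside.
- sink_a: Bystander: finned black heat sink 102 x 36 x 50 mm, far left. Loose. Origin: centre of its underside.

How it is judged:
On the way:
1. every cap has clicked home (value of joint each of cap1, cap2, cap3, cap4 above 0.0085 m), for 0.2 s.
At the end, for the whole second after the job is handed in: Every present cap is in by at least 8.5 of 10 mm, every cover within 0.03 rad of shut, modules upright (0.1 rad), and the tool at rest, upright (0.12 rad), in its stand, foot within 12 mm of the stand's centre and 4 mm of the cup's floor (all of step 1 and value of joint each of cover1, cover2, cover3, cover4 below 0.03 rad and angle between each of module1, module2, module3, module4's own z axis and vertical below 0.1 rad and horizontal distance between seating_tool and stand below 0.012 m and height (world z) of seating_tool below 0.01 m and angle between seating_tool's own z axis and vertical below 0.12 rad and linear speed of seating_tool below 0.02 m/s); the robot touches nothing.
It fails at once if a cap is pressed with bare fingers (over 2 N) (contact force between the fingers and cap1 above 2 N or contact force between the fingers and cap2 above 2 N or contact force between the fingers and cap3 above 2 N or contact force between the fingers and cap4 above 2 N).
It fails at once if a cap is pressed with the seating tool out of square (tilted over 0.26 rad while pressing with over 4 N) (angle between seating_tool's own z axis and vertical above 0.26 rad and (contact force between seating_tool and cap1 above 4 N or contact force between seating_tool and cap2 above 4 N or contact force between seating_tool and cap3 above 4 N or contact force between seating_tool and cap4 above 4 N)).
It fails at once if a cover is brought down (below 0.2 rad) over a cap that is not home ((value of joint cover1 below 0.2 rad and value of joint cap1 below 0.0085 m) or (value of joint cover2 below 0.2 rad and value of joint cap2 below 0.0085 m) or (value of joint cover3 below 0.2 rad and value of joint cap3 below 0.0085 m) or (value of joint cover4 below 0.2 rad and value of joint cap4 below 0.0085 m)).
It fails at once if a bystander is moved by more than 30 mm (distance of any of masking_tape, reel, sink_a from where it was at the start of the episode above 0.03 m).
Of module1, module2, module3, module4 only 3 to 4 are there at a start; the rules pass over those that are not, and their reading is None.
At some moment in a run one of module1, module2, module3, module4 may be knocked a few centimetres aside while the robot is not near it.
It also fails if it takes over 208 s, if anything falls off the work surface, if the arm or the gripper's body presses on something with over 40 N, if the wrist force passes 120 N, or if a joint passes its speed limit or range.

ROBOT

A 6-joint arm with a two-finger parallel gripper is mounted at the origin on the work surface; the furniture and walls round the work are solid. World frame = base frame: x ahead of the robot, y to its left, z up, the work surface at z = 0. Lengths are in m, angles in rad, forces in N, time in s.
With the tool pointing down it reaches from about 0.225 to 0.725 m from the base axis. Payload 3.1 kg.
Tool frame: the origin (TCP) lies midway between the tips of the shut fingers; the grasp point (between the pads) lies 19 mm behind it; z points along the fingers, y is the line along which they close (so a half turn about z gives the same grasp; the last joint's range is limited). The gripper opens to 85 mm and grips with 20 to 120 N. Pads are 22 mm wide; open, the fingers measure 114 mm over their backs; the gripper's body (76 mm by 85 mm) begins 54 mm behind the grasp point. The pads swing forward as they close: fully open they stand 13 mm farther back than shut.
Start: joints at [1.124, 0.048, 0.099, 1.622, 0, 1.443], TCP at [0.165, 0.499, 0.231] pointing down, gripper open.
Joint ranges: [-2.91, 2.91], [-0.99, 1.94], [-1.21, 1.42], [-2.12, 2.29], [-1.49, 1.47], [-3.14, 3.14]. Speed limits (rad/s): [2.79, 2.79, 3.14, 3.14, 3.14, 3.14].

INTERFACE

Orientations are given as a unit quaternion [w, x, y, z].
In Python, from cell import robot gives the robot as it stands.
- The arm moves only by the tool step_arm, never from a script. Its argument "targets" is a list of rows, each an object with "travel": the shift along the tool's x, y, z in mm, a list of three; "twist": the turn about the tool's z in rad; "claw": the opening in per cent of the stroke, from 0 (shut) to 100 (fully open). A call has 1 to 10 rows; each row shifts and turns the commanded pose from where the row before left it, along the tool's axes as they then stand; what a row does not reach is not made up. A row lasts 1/8 s, in which the tool goes at most 62.5 mm and 10.7 degrees, less where a joint would pass 70% of its speed; a pose out of reach is approached as far as the arm can. A call with a gripper value outside its range is refused whole. The fingers move at their own pace and stop on an object; "grip_force" is the grip in N (left out, the last holds). Time passes only in rows, so rows that do not move let the fingers close. It gives the time, the measured TCP pose, the force, the opening and the grip force at its end, in the units of the state.
- robot.get_state(): the state, without advancing time (a new reading comes with each control period).
- robot.capture(name): name is "scene" or "top" or "wrist"; returns the picture (480x640x3 uint8, red, green, blue); there is no depth.
- robot.camera_model(name): a dict with "K" (3x3 intrinsics, pixels), "T" (4x4, takes a point from camera to world coordinates). Camera axes: x right, y down, z forward; pixel columns grow to the right and rows downward; lengths in m; the calibration is good to about 2 mm. The wrist camera is an equidistant fisheye: a pixel r from the principal point sees the ray r / f radians off the axis. A picture is of the moment at which its call begins: read the wrist's pose just before it. camera_model takes no time and is no camera call; for the wrist camera it gives the pose at the moment of the call.
- robot.finish_job(): hands the job in; it is judged then, once.
The state is a dict: "time_s": time; "joint_pos": joint angles; "joint_vel": joint speeds; "joint_torque": joint torques, N m; "position": TCP position; "orientation": TCP orientation; "force": force on the tool from outside, world axes, zero at the start; "wrist_torque": the same for the moment, N m; "gripper_width": finger opening in m; "grip_force": force on a finger pad.
Only numpy, scipy, OpenCV 4.12 (cv2) and the standard library are available. Lean on these libraries where they do the work, as an engineer would, in place of code of your own. Each camera call takes 0.05 s, during which the arm holds its last target. There are 200 camera calls.

## Working session

There is one attempt and no reset: what is moved stays moved. The work goes in short steps, Python scripts to look and compute and a tool call to move; the robot and the scene stay as the last step left them, time stands still between calls to the robot, and variables do not carry over. Pictures are saved under pics/ and viewed, at most 14 in all, crops included, and the job is handed in when it is done.

Besides the shell and the picture viewer there is one more tool, called after "Call:" as name(argument=value, ...) on one line, values as JSON. step_arm: Moves the arm, as the interface text tells. Its arguments: {"type":"object","properties":{"targets":{"type":"array","items":{"type":"object","properties":{"travel":{"type":"array","items":{"type":"number"}},"twist":{"type":"number"},"claw":{"type":"number"}}}},"grip_force":{"type":"number"}},"required":["targets"]}

```bash
ls; mkdir -p pics; python3 - <<'E'
from cell import robot
import cv2
s=robot.get_state();print(s)
for n in("scene","top"):
    cv2.imwrite(f"pics/{n}0.png",robot.capture(n)[:,:,::-1]);m=robot.camera_model(n);print(m)
E
```

```text
pics
{'time_s': 0.0, 'joint_pos': array([1.12419696e+00, 4.87262173e-02, 9.75883277e-02, 1.62201427e+00,
       1.46541735e-05, 1.44300023e+00]), 'joint_vel': array([-0.00068411, -0.00167593,  0.00043678, -0.00050086, -0.00055053,
       -0.00113596]), 'joint_torque': array([ 1.64716171e-04, -3.38779628e+01,  3.20016396e+01,  2.00891029e-02,
       -3.24048251e-04,  3.98769391e-07]), 'position': array([0.16428708, 0.49798132, 0.23012517]), 'orientation': array([-3.40690670e-04,  1.58727359e-01,  9.87321750e-01, -1.12759581e-03]), 'force': array([-0.3201144 ,  0.07522791,  0.21894784]), 'wrist_torque': array([-0.00712332,  0.01659095,  0.00896752]), 'grip_force': 0.0, 'gripper_width': 0.08531005302981445}
{'K': array([[450.35722538,   0.        , 310.78381982],
       [  0.        , 450.35722538, 239.82449256],
       [  0.        ,   0.        ,   1.        ]]), 'T': array([[ 0.82222136, -0.33246812,  0.46197076,  0.00590235],
       [-0.56872699, -0.51185219,  0.64386097, -0.74994549],
       [ 0.0223975 , -0.79213148, -0.60993939,  0.80370779],
       [ 0.        ,  0.        ,  0.        ,  1.        ]])}
{'K': array([[592.03796268,   0.        , 318.16314994],
       [  0.        , 592.03796268, 237.05259485],
       [  0.        ,   0.        ,   1.        ]]), 'T': array([[-2.38133825e-02, -9.93792224e-01,  1.08673540e-01,
         3.91863067e-01],
       [-9.99713413e-01,  2.39388731e-02, -1.49916653e-04,
         2.57765854e-02],
       [-2.45253609e-03, -1.08645966e-01, -9.94077481e-01,
         1.66171814e+00],
       [ 0.00000000e+00,  0.00000000e+00,  0.00000000e+00,
         1.00000000e+00]])}
```

View pics/top0.png

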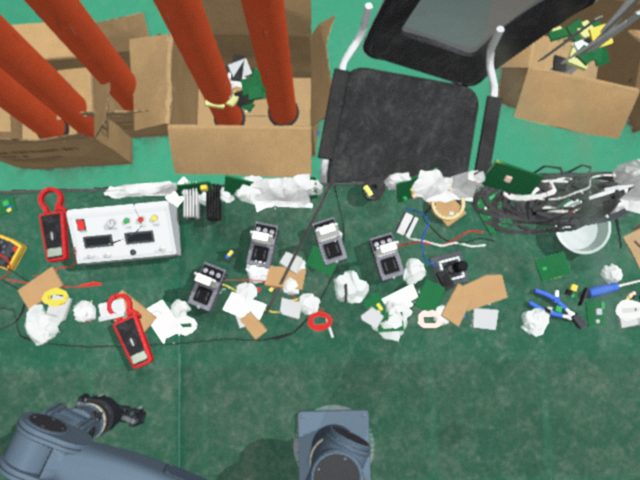

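View pics/scene0.png

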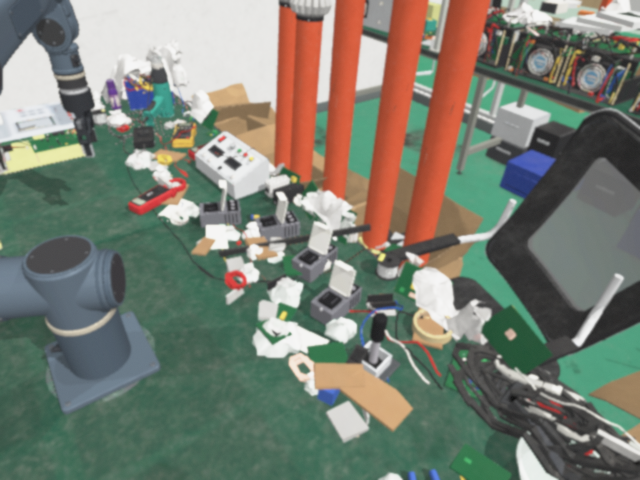

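The top view shows four modules, at about (207,287), (262,245), (329,242) and (387,257), with the tool and stand at about (450,270). I'll enlarge that area.

```bash
python3 - <<'E'
import cv2
a=cv2.imread("pics/top0.png")[215:325,180:480]
cv2.imwrite("pics/top0c.png",cv2.resize(a,(795,292),interpolation=cv2.INTER_CUBIC))
b=cv2.imread("pics/scene0.png")[170:410,180:440]
b=cv2.resize(b,(650,600),interpolation=cv2.INTER_CUBIC)
cv2.imwrite("pics/scene0c.png",b)
E
```

```text
(no output)
```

View pics/top0c.png

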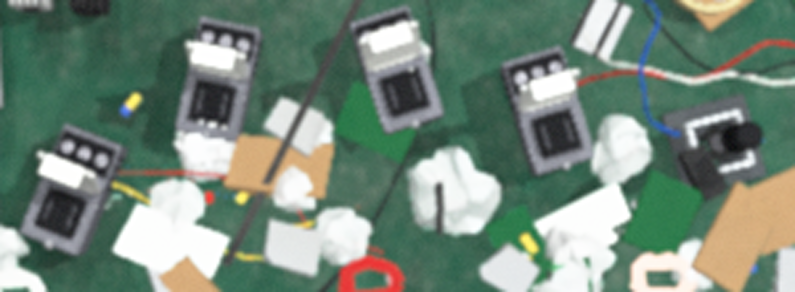

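View pics/scene0c.png

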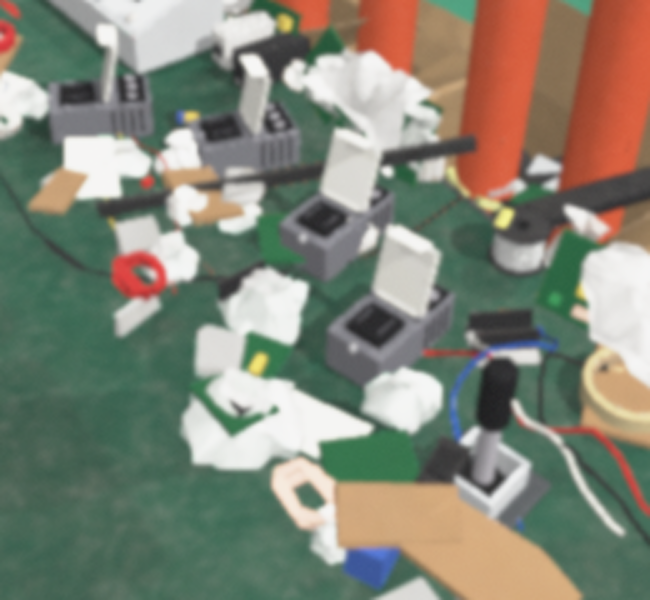

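The crop shows the four cap wells at about (60,210), (213,100), (405,93) and (558,133), all with covers leaning back. A dark bar runs between modules 2 and 3. I'll measure cap, screw-end and bar positions.

```bash
cat > h.py <<'E'
import numpy as np,cv2
from cell import robot
from scipy.spatial.transform import Rotation as Ro
def ray(n,p,cm=None):
    m=cm or robot.camera_model(n);K,T=m["K"],m["T"]
    d=np.array([(p[0]-K[0,2])/K[0,0],(p[1]-K[1,2])/K[1,1]])
    if n=="wrist":
        r=np.hypot(*d);d=np.r_[d/r*np.sin(r),np.cos(r)] if r>1e-9 else np.array([0,0,1.])
    else: d=np.r_[d,1.]
    return T[:3,3],T[:3,:3]@(d/np.linalg.norm(d))
def plane(n,p,z,cm=None):
    o,d=ray(n,p,cm);return o+d*(z-o[2])/d[2]
def tri(p1,p2,n1="top",n2="scene"):
    o1,d1=ray(n1,p1);o2,d2=ray(n2,p2)
    s=np.linalg.lstsq(np.c_[d1,-d2],o2-o1,rcond=None)[0]
    a,b=o1+s[0]*d1,o2+s[1]*d2;return (a+b)/2,np.linalg.norm(a-b)
def proj(n,P,cm=None):
    m=cm or robot.camera_model(n);K,T=m["K"],m["T"];c=T[:3,:3].T@(np.asarray(P)-T[:3,3])
    if n=="wrist":
        t=np.arctan2(np.hypot(c[0],c[1]),c[2]);u=c[:2]/np.hypot(c[0],c[1])*t
    else: u=c[:2]/c[2]
    return K[:2,:2]@u+K[:2,2]
def st():
    s=robot.get_state();w,x,y,z=s["orientation"];return s["time_s"],s["position"],Ro.from_quat([x,y,z,w]).as_matrix(),s
def to(P,yaw=None):
    """tool-frame mm to world P from measured pose, straight"""
    t,p,R,s=st();print("t",round(t,2),"pos",p.round(4),"tooly yaw",round(np.arctan2(R[1,1],R[0,1]),3),"tilt",round(np.arccos(-R[2,2]),3),"F",s["force"].round(1),"w",round(s["gripper_width"],4),"j6",s["joint_pos"][5].round(2))
    print("travel",((np.asarray(P)-p)@R*1000).round(1))
E
python3 - <<'E'
from h import *
c=lambda u,v:(180+u/2.65,215+v/2.65)
s=lambda u,v:(180+u/2.5,170+v/2.5)
caps=[(60,210),(213,100),(405,93),(558,133)]
far=[(93,138),(228,26),(388,20),(530,60)] #far edge mid of top face z .048
for a,b in zip(caps,far):
    A=plane("top",c(*a),.054);B=plane("top",c(*b),.048);print(A.round(3),B.round(3),np.hypot(*A[:2]),np.arctan2(*(B-A)[1::-1]))
print("bar",tri(c(230,258),s(100,208)), tri((335,183),s(475,143)))
print("tool",tri(c(742,134),s(498,368)))
im=robot.capture("wrist");cv2.imwrite("pics/w0.png",im[:,:,::-1]);m=robot.camera_model("wrist");print(m)
E
```

```text
[0.42  0.342 0.054] [0.493 0.309 0.048] 0.5410459854726979 -0.4240017953117305
[0.528 0.184 0.054] [0.606 0.168 0.048] 0.5595417569950131 -0.20436593600225253
[ 0.531 -0.014  0.054] [0.608 0.002 0.048] 0.5310908745231636 0.19846684358871353
[ 0.486 -0.169  0.054] [ 0.563 -0.144  0.048] 0.5146476405709904 0.3204868232947704
bar (array([0.36410792, 0.17359824, 0.01014726]), np.float64(0.004521959982742764)) (array([ 0.71566532, -0.0271478 ,  0.08170348]), np.float64(0.011695315734618338))
tool (array([ 0.47484933, -0.33510845,  0.14710804]), np.float64(0.0012246421984666005))
{'K': array([[371.64829954,   0.        , 319.57587025],
       [  0.        , 371.64829954, 239.17699483],
       [  0.        ,   0.        ,   1.        ]]), 'T': array([[ 0.3136516 ,  0.91274731,  0.26175375,  0.09766902],
       [ 0.94953518, -0.30080966, -0.08886223,  0.51981821],
       [-0.00237071,  0.27641618, -0.96103511,  0.37255573],
       [ 0.        ,  0.        ,  0.        ,  1.        ]])}
```

View pics/w0.png

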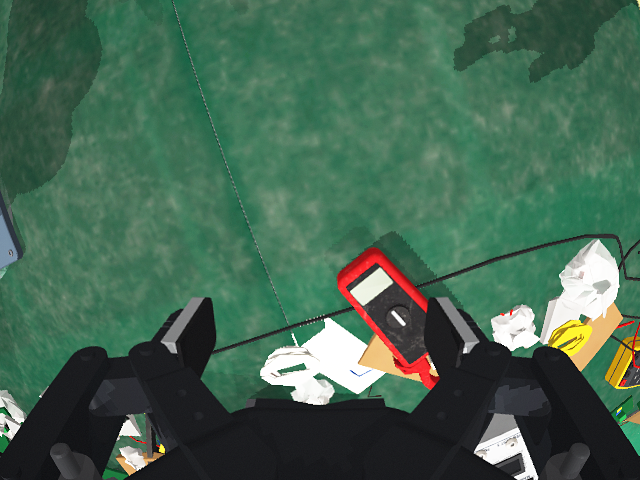

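The wrist view shows both fingers at the bottom, at about (190,325) and (440,325), and the camera looks outward from the base. It should make a good overview from above the modules.

Call:
step_arm(targets=[{"travel": [0, 0, -60], "twist": -0.16, "claw": 100}, {"travel": [0, 0, -60], "twist": -0.16, "claw": 100}, {"travel": [-29, -55, 0]}, {"travel": [-29, -55, 0]}, {"travel": [-29, -55, 0]}, {"travel": [-29, -55, 0]}, {"travel": [-29, -55, 0]}, {"travel": [-29, -55, 0]}, {"travel": [-29, -55, 0]}, {"travel": [-29, -55, 0]}])

```text
validation failed for argument at $.ta...
```

Call:
step_arm(targets=[{"travel": [0, 0, 0]}, {"travel": [0, 0, 0]}])

```text
validation failed for argument at $.ta...
```

```bash
python3 - <<'E'
from h import *
to([.396,.058,.35])
m=robot.camera_model("wrist");im=robot.capture("wrist");cv2.imwrite("pics/w1.png",im[:,:,::-1]);print(m["T"])
E
```

```text
t 0.15 pos [0.1643 0.4981 0.2304] tooly yaw 1.252 tilt 0.002 F [ 0.   0.9 -0.3] w 0.0852 j6 1.44
travel [-357.9 -345.5 -119.1]
[[ 0.3136516   0.91274731  0.26175375  0.09766902]
 [ 0.94953518 -0.30080966 -0.08886223  0.51981821]
 [-0.00237071  0.27641618 -0.96103511  0.37255573]
 [ 0.          0.          0.          1.        ]]
```

View pics/w1.png

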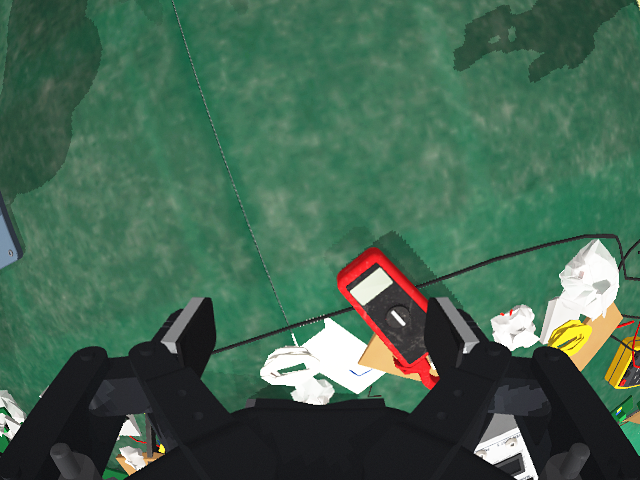

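Unchanged view: the move was refused because each row needs all fields. I'll go farther out (x≈0.5), so the gripper doesn't hide the modules.

Call:
step_arm(targets=[{"travel": [0, 0, -60], "twist": -0.16, "claw": 100}, {"travel": [0, 0, -60], "twist": -0.16, "claw": 100}, {"travel": [-42, -46, 0], "twist": 0, "claw": 100}, {"travel": [-42, -46, 0], "twist": 0, "claw": 100}, {"travel": [-42, -46, 0], "twist": 0, "claw": 100}, {"travel": [-42, -46, 0], "twist": 0, "claw": 100}, {"travel": [-42, -46, 0], "twist": 0, "claw": 100}, {"travel": [-42, -46, 0], "twist": 0, "claw": 100}, {"travel": [-42, -46, 0], "twist": 0, "claw": 100}, {"travel": [-42, -46, 0], "twist": 0, "claw": 100}])

```text
time_s: 1.45
position: [0.5021, 0.1292, 0.3512]
orientation: [0.0, -0.0, 1.0, 0.0]
force: [0.5, 0.1, 0.8]
gripper_width: 0.0851
grip_force: 0.0
```

Call:
step_arm(targets=[{"travel": [0, -50, 0], "twist": 0, "claw": 100}, {"travel": [0, 0, 0], "twist": 0, "claw": 100}, {"travel": [0, 0, 0], "twist": 0, "claw": 100}])

```text
time_s: 1.82
position: [0.5009, 0.0812, 0.3513]
orientation: [-0.0, -0.0, 1.0, 0.0]
force: [-0.1, 1.0, 0.1]
gripper_width: 0.0856
grip_force: 0.0
```

```bash
python3 - <<'E'
from h import *
to([.5,.05,.35])
m=robot.camera_model("wrist");im=robot.capture("wrist");cv2.imwrite("pics/w2.png",im[:,:,::-1]);print(m["T"].tolist())
np.save("w2.npy",m["T"])
E
```

```text
t 1.82 pos [0.5009 0.0812 0.3513] tooly yaw 1.572 tilt 0.001 F [-0.1  1.   0.1] w 0.0856 j6 0.03
travel [  1.  -31.2   1.3]
[[-0.0004910034681321732, 0.9610515443099393, 0.2763687538327646, 0.43062344976782624], [0.9999998475183152, 0.00040202944372800934, 0.0003785969797933759, 0.08053124507517744], [0.00025274283573432617, 0.2763688975840214, -0.9610515951650317, 0.4935072874359821], [0.0, 0.0, 0.0, 1.0]]
```

View pics/w2.png

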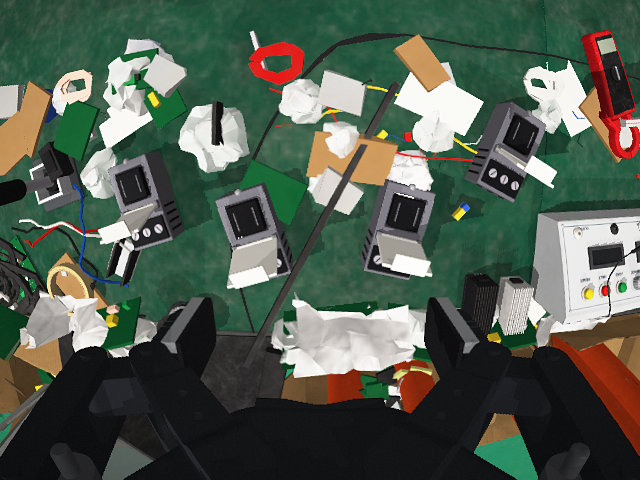

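The wrist view shows all four modules clearly: caps at about (522,135), (405,210), (245,213) and (133,185), and the tool leaning into view at about (45,185). Next I'll measure the cap squares.

```bash
cat >> h.py <<'E'
def caps(im,cm,seeds,zp=.054,thr=70,n="wrist"):
    V=im.max(2);out=[]
    for s in seeds:
        m=(V<thr).astype(np.uint8);roi=np.zeros_like(m);cv2.circle(roi,s,34,1,-1);m&=roi
        m=cv2.morphologyEx(m,cv2.MORPH_OPEN,np.ones((3,3)))
        l,lab,stt,_=cv2.connectedComponentsWithStats(m)
        ys,xs=np.nonzero(lab);i=np.argmin(np.hypot(xs-s[0],ys-s[1]));k=lab[ys[i],xs[i]]
        c=max(cv2.findContours((lab==k).astype(np.uint8),cv2.RETR_EXTERNAL,cv2.CHAIN_APPROX_NONE)[0],key=len)[:,0]
        w=np.array([plane(n,p,zp,cm)[:2] for p in c.astype(float)])*1000
        r=cv2.minAreaRect(w.astype(np.float32));out.append(r)
        print(s,"px",c.mean(0).round(0),"world",np.round(r[0],1),"size",np.round(r[1],1),"ang",round(r[2],1))
    return out
E
python3 - <<'E'
from h import *
im=cv2.imread("pics/w2.png");cm=robot.camera_model("wrist");cm["T"]=np.load("w2.npy")
S=[(522,135),(405,210),(245,213),(133,185)]
for t in (50,70): caps(im,cm,S,thr=t)
# project expected far edge etc for seeds check
a=cv2.resize(im[80:300,60:300],None,fx=2.3,fy=2.3,interpolation=cv2.INTER_CUBIC)
b=cv2.resize(im[80:300,340:580],None,fx=2.3,fy=2.3,interpolation=cv2.INTER_CUBIC)
cv2.imwrite("pics/w2a.png",a);cv2.imwrite("pics/w2b.png",b)
for n,p,R,s in [st()]: pass
E
```

```text
(522, 135) px [523. 136.] world [417.1 340.5] size [43.3 43.8] ang 66.8
(405, 210) px [405. 213.] world [523.5 186.2] size [42.8 42.6] ang 77.4
(245, 213) px [246. 217.] world [529.9  -9.6] size [42.  43.1] ang 16.0
(133, 185) px [132. 185.] world [ 484.3 -162.2] size [43.2 44.1] ang 14.9
(522, 135) px [520. 135.] world [417.  340.6] size [44.2 45.2] ang 66.7
(405, 210) px [405. 213.] world [523.6 186.1] size [43.  43.5] ang 77.3
(245, 213) px [246. 218.] world [529.8  -9.7] size [42.9 43.1] ang 16.3
(133, 185) px [132. 185.] world [ 484.1 -162.2] size [43.9 44.4] ang 14.9
```

View pics/w2a.png

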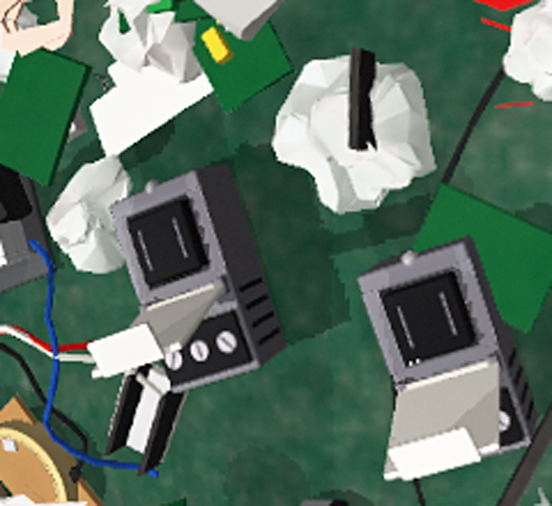

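The crop confirms modules 3 and 4 have clear wells, with their covers leaning back over the terminal strips. Now I'll move towards the tool, looking at it on the way.

Call:
step_arm(targets=[{"travel": [4, -55, 8], "twist": 0, "claw": 100}, {"travel": [4, -55, 8], "twist": 0, "claw": 100}, {"travel": [4, -55, 8], "twist": 0, "claw": 100}, {"travel": [4, -55, 8], "twist": 0, "claw": 100}, {"travel": [4, -55, 8], "twist": 0, "claw": 100}, {"travel": [4, -55, 8], "twist": 0, "claw": 100}, {"travel": [0, 0, 0], "twist": 0, "claw": 100}, {"travel": [0, 0, 0], "twist": 0, "claw": 100}])

```text
time_s: 2.88
position: [0.4779, -0.2476, 0.3035]
orientation: [0.0, -0.001, 1.0, 0.0]
force: [-0.1, -0.4, -0.4]
gripper_width: 0.0854
grip_force: 0.0
```

```bash
python3 - <<'E'
from h import *
to([.475,-.335,.22])
m=robot.camera_model("wrist");im=robot.capture("wrist");print(proj("wrist",[.475,-.335,.156],m),proj("wrist",[.484,-.164,.051],m))
np.save("w3.npy",m["T"])
cv2.imwrite("pics/w3.png",im[:,:,::-1])
E
```

```text
t 2.88 pos [ 0.4779 -0.2476  0.3035] tooly yaw 1.574 tilt 0.001 F [-0.1 -0.4 -0.4] w 0.0854 j6 -0.61
travel [  3.2 -87.5  83.5]
[213.9608364  220.27880163] [396.33060125 206.75908579]
```

View pics/w3.png

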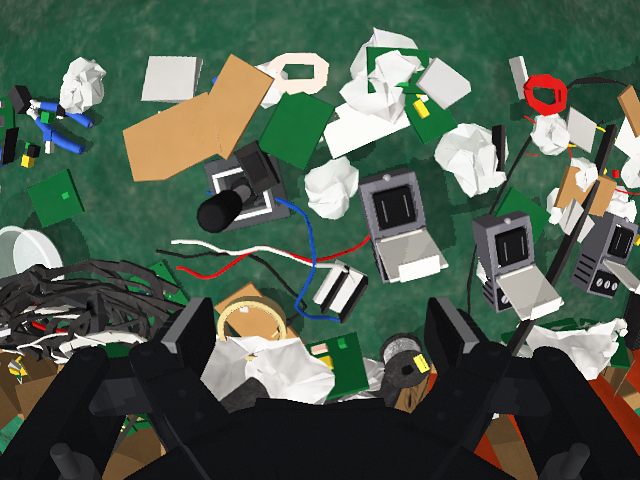

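The wrist view shows the tool's handle top at about (213,215), matching the predicted (214,220), with its white cup at about (245,195). I'll measure the cup, the handle and caps 4 and 3.

```bash
python3 - <<'E'
from h import *
im=cv2.imread("pics/w3.png");cm=robot.camera_model("wrist");cm["T"]=np.load("w3.npy")
caps(im,cm,[(396,208),(512,240)],zp=.051)
h=cv2.cvtColor(im,cv2.COLOR_BGR2HSV)
m=((h[...,1]<50)&(h[...,2]>150)).astype(np.uint8);k=np.zeros_like(m);k[155:235,203:282]=1;m&=k
l,lab,s,c=cv2.connectedComponentsWithStats(m);print(s[1:],c[1:])
ys,xs=np.nonzero(m);w=np.array([plane("wrist",(x,y),.034,cm)[:2] for x,y in zip(xs,ys)])*1000
r=cv2.minAreaRect(w.astype(np.float32));print("cup",r)
V=im.max(2);m=(V<45).astype(np.uint8);k=np.zeros_like(m);k[195:235,190:235]=1
cs=cv2.findContours(m&k,cv2.RETR_EXTERNAL,cv2.CHAIN_APPROX_NONE)[0];c=max(cs,key=len)
e=cv2.minEnclosingCircle(c);print("circ",e,cv2.boundingRect(c))
print(plane("wrist",(211,218),.15,cm))
cv2.imwrite("pics/w3c.png",cv2.resize(im[130:260,170:310],None,fx=4.2,fy=4.2,interpolation=cv2.INTER_CUBIC))
E
```

```text
(396, 208) px [394. 207.] world [ 484.1 -166.3] size [43.5 43.4] ang 15.2
(512, 240) px [511. 246.] world [530.1 -12.8] size [44.5 44.3] ang 17.2
[[212 167  31  27 204]
 [234 190  38  31 254]] [[223.28921569 176.87254902]
 [257.26771654 209.08661417]]
cup ((471.524169921875, -336.9228210449219), (58.62884521484375, 57.64307403564453), 14.433185577392578)
circ ((217.859375, 211.140625), 22.82638931274414) (197, 195, 38, 38)
[ 0.47441389 -0.33928182  0.15      ]
```

View pics/w3c.png

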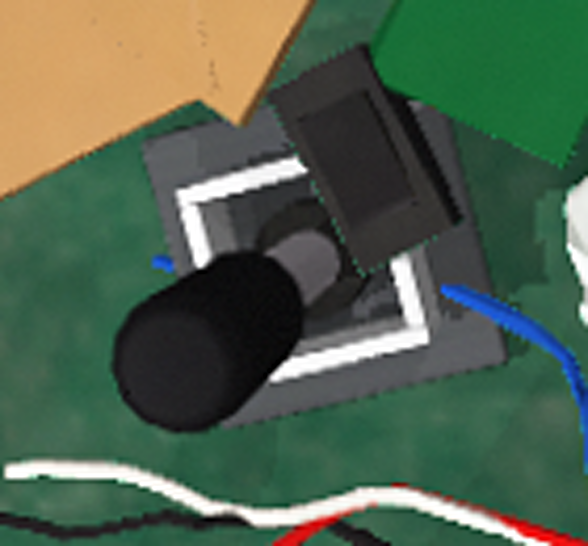

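The crop shows the cup ring and the handle's top face at about crop (172,372). The cup centre works out at (0.4715,-0.337) and the handle axis at (0.474,-0.338). Now I'll grasp it.

Call:
step_arm(targets=[{"travel": [2, -45, 0], "twist": 0, "claw": 100}, {"travel": [2, -45, 0], "twist": 0, "claw": 100}, {"travel": [0, 0, 0], "twist": 0, "claw": 100}, {"travel": [0, 0, 50], "twist": 0, "claw": 100}, {"travel": [0, 0, 50], "twist": 0, "claw": 100}, {"travel": [0, 0, 50], "twist": 0, "claw": 100}, {"travel": [0, 0, 50], "twist": 0, "claw": 100}, {"travel": [0, 0, 0], "twist": 0, "claw": 100}, {"travel": [0, 0, 0], "twist": 0, "claw": 0}, {"travel": [0, 0, 0], "twist": 0, "claw": 0}], grip_force=60)

```text
time_s: 4.18
position: [0.476, -0.3405, 0.1077]
orientation: [0.003, -0.001, 1.0, -0.002]
force: [0.7, -0.2, -0.2]
gripper_width: 0.0521
grip_force: 0.0
```

Call:
step_arm(targets=[{"travel": [0, 0, 0], "twist": 0, "claw": 0}, {"travel": [0, 0, 0], "twist": 0, "claw": 0}, {"travel": [0, 0, 0], "twist": 0, "claw": 0}, {"travel": [0, 0, 0], "twist": 0, "claw": 0}])

```text
time_s: 4.68
position: [0.4751, -0.3397, 0.1064]
orientation: [0.002, -0.001, 1.0, -0.001]
force: [0.7, 2.1, 6.7]
gripper_width: 0.0287
grip_force: 59.0
```

Call:
step_arm(targets=[{"travel": [0, 0, -60], "twist": 0, "claw": 0}, {"travel": [0, 0, -60], "twist": 0, "claw": 0}, {"travel": [0, 0, -60], "twist": 0, "claw": 0}, {"travel": [-3, 58, 0], "twist": 0, "claw": 0}, {"travel": [-3, 58, 0], "twist": 0, "claw": 0}, {"travel": [-3, 58, 0], "twist": 0, "claw": 0}, {"travel": [0, 0, 0], "twist": 0, "claw": 0}, {"travel": [0, 0, 50], "twist": 0, "claw": 0}, {"travel": [0, 0, 50], "twist": 0, "claw": 0}, {"travel": [0, 0, 0], "twist": 0, "claw": 0}])

```text
time_s: 5.92
position: [0.4772, -0.1635, 0.1761]
orientation: [-0.007, -0.0, 1.0, 0.003]
force: [-0.9, 0.5, -1.5]
gripper_width: 0.029
grip_force: 59.9
```

```bash
python3 - <<'E'
from h import *
to([.484,-.1655,.148])
m=robot.camera_model("wrist");im=robot.capture("wrist")
cv2.imwrite("pics/w4.png",im[:,:,::-1])
E
```

```text
t 5.92 pos [ 0.4772 -0.1635  0.1761] tooly yaw 1.571 tilt 0.016 F [-0.9  0.5 -1.5] w 0.029 j6 -0.46
travel [-7.2 -2.2 28. ]
```

View pics/w4.png

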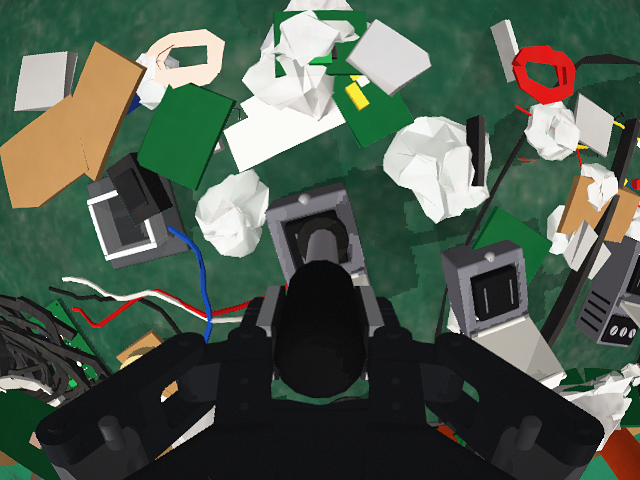

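The tool hangs upright with its foot at about (322,240) over module 4's well, and the stand is empty at about (120,225). A small correction, then I'll press slowly.

Call:
step_arm(targets=[{"travel": [-5, -2, 0], "twist": 0, "claw": 0}, {"travel": [0, 0, 7], "twist": 0, "claw": 0}, {"travel": [0, 0, 7], "twist": 0, "claw": 0}, {"travel": [0, 0, 4], "twist": 0, "claw": 0}, {"travel": [0, 0, 4], "twist": 0, "claw": 0}, {"travel": [0, 0, 4], "twist": 0, "claw": 0}, {"travel": [0, 0, 0], "twist": 0, "claw": 0}])

```text
time_s: 6.85
position: [0.487, -0.1669, 0.1567]
orientation: [-0.0, -0.001, 1.0, 0.0]
force: [-0.0, -0.5, -1.0]
gripper_width: 0.029
grip_force: 60.0
```

Call:
step_arm(targets=[{"travel": [2, 1, 2], "twist": 0, "claw": 0}, {"travel": [0, 0, 2], "twist": 0, "claw": 0}, {"travel": [0, 0, 2], "twist": 0, "claw": 0}, {"travel": [0, 0, 2], "twist": 0, "claw": 0}])

```text
time_s: 7.35
position: [0.4855, -0.166, 0.1502]
orientation: [0.0, -0.001, 1.0, -0.0]
force: [-0.7, 1.5, 0.4]
gripper_width: 0.0288
grip_force: 60.4
```

Call:
step_arm(targets=[{"travel": [0, 0, 2], "twist": 0, "claw": 0}, {"travel": [0, 0, 1], "twist": 0, "claw": 0}, {"travel": [0, 0, 0], "twist": 0, "claw": 0}])

```text
time_s: 7.72
position: [0.4851, -0.166, 0.1455]
orientation: [-0.001, -0.001, 1.0, 0.0]
force: [0.0, 0.4, -2.0]
gripper_width: 0.0291
grip_force: 60.0
```

Call:
step_arm(targets=[{"travel": [0, 0, 1.5], "twist": 0, "claw": 0}, {"travel": [0, 0, 1.5], "twist": 0, "claw": 0}, {"travel": [0, 0, 0], "twist": 0, "claw": 0}])

```text
time_s: 8.1
position: [0.4856, -0.1661, 0.1443]
orientation: [0.001, -0.001, 1.0, -0.0]
force: [-1.4, 1.0, 3.7]
gripper_width: 0.0284
grip_force: 60.6
```

Bottom contact at z=0.1443 matches a cap that has clicked home (foot at 44 mm). On to module 3.

Call:
step_arm(targets=[{"travel": [0, 0, -48], "twist": 0, "claw": 0}, {"travel": [0, 0, -48], "twist": 0, "claw": 0}, {"travel": [-15, 51.5, 0], "twist": 0, "claw": 0}, {"travel": [-15, 51.5, 0], "twist": 0, "claw": 0}, {"travel": [-15, 51.5, 0], "twist": 0, "claw": 0}, {"travel": [0, 0, 0], "twist": 0, "claw": 0}, {"travel": [0, 0, 40], "twist": 0, "claw": 0}, {"travel": [0, 0, 35], "twist": 0, "claw": 0}, {"travel": [0, 0, 0], "twist": 0, "claw": 0}, {"travel": [0, 0, 0], "twist": 0, "claw": 0}])

```text
time_s: 9.35
position: [0.5306, -0.0123, 0.1654]
orientation: [0.001, -0.0, 1.0, -0.0]
force: [0.3, 0.6, -1.0]
gripper_width: 0.0291
grip_force: 60.2
```

```bash
python3 - <<'E'
from h import *
to([.530,-.0115,.1443])
m=robot.camera_model("wrist");im=robot.capture("wrist")[:,:,::-1].copy()
cv2.imwrite("pics/w5.png",im)
S=[tuple(int(v) for v in proj("wrist",[*p,.048],m)) for p in [(.485,-.166),(.5235,.187),(.417,.342)]];print(S)
for s,z in zip(S,(.047,.051,.051)):
  try: caps(im,m,[s],zp=z)
  except Exception as e: print(e)
E
```

```text
t 9.35 pos [ 0.5306 -0.0123  0.1654] tooly yaw 1.571 tilt 0.001 F [ 0.3  0.6 -1. ] w 0.0291 j6 -0.15
travel [ 0.6  0.8 21.1]
[(121, 176), (558, 225), (675, 125)]
(121, 176) px [123. 177.] world [ 485. -166.] size [44.4 44.4] ang 15.2
(558, 225) px [558. 228.] world [524.4 186. ] size [45.8 44.7] ang 76.9
attempt to get argmin of an empty sequence
```

Module 4 hasn't moved and the tool is centred over module 3. Pressing.

Call:
step_arm(targets=[{"travel": [0, 0, 6], "twist": 0, "claw": 0}, {"travel": [0, 0, 3], "twist": 0, "claw": 0}, {"travel": [0, 0, 3], "twist": 0, "claw": 0}, {"travel": [0, 0, 3], "twist": 0, "claw": 0}, {"travel": [0, 0, 3], "twist": 0, "claw": 0}, {"travel": [0, 0, 2.5], "twist": 0, "claw": 0}, {"travel": [0, 0, 0], "twist": 0, "claw": 0}])

```text
time_s: 10.28
position: [0.5302, -0.0114, 0.1444]
orientation: [0.0, -0.001, 1.0, 0.0]
force: [-1.1, 0.9, 3.9]
gripper_width: 0.0285
grip_force: 60.6
```

Call:
step_arm(targets=[{"travel": [0, 0, 1.5], "twist": 0, "claw": 0}, {"travel": [0, 0, 0], "twist": 0, "claw": 0}])

```text
time_s: 10.52
position: [0.5306, -0.0114, 0.1443]
orientation: [0.001, -0.001, 1.0, -0.0]
force: [-2.8, 0.2, 8.6]
gripper_width: 0.0289
grip_force: 61.2
```

Call:
step_arm(targets=[{"travel": [0, 0, -48], "twist": 0, "claw": 0}, {"travel": [0, 0, -50], "twist": 0, "claw": 0}, {"travel": [1.6, 49.5, 0], "twist": 0, "claw": 0}, {"travel": [1.6, 49.5, 0], "twist": 0, "claw": 0}, {"travel": [1.6, 49.5, 0], "twist": 0, "claw": 0}, {"travel": [1.6, 49.5, 0], "twist": 0, "claw": 0}, {"travel": [0, 0, 0], "twist": 0, "claw": 0}, {"travel": [0, 0, 40], "twist": 0, "claw": 0}, {"travel": [0, 0, 35], "twist": 0, "claw": 0}, {"travel": [0, 0, 0], "twist": 0, "claw": 0}])

```text
time_s: 11.78
position: [0.5205, 0.1849, 0.1605]
orientation: [-0.005, -0.0, 1.0, -0.001]
force: [0.1, -0.4, -0.9]
gripper_width: 0.0286
grip_force: 60.2
```

```bash
python3 - <<'E'
from h import *
to([.5240,.1865,.1443])
m=robot.camera_model("wrist");im=robot.capture("wrist")[:,:,::-1].copy()
cv2.imwrite("pics/w6.png",im)
S=[tuple(int(v) for v in proj("wrist",[*p,.048],m)) for p in [(.53,-.012),(.417,.342)]];print(S)
for s,z in zip(S,(.047,.051,.051)):
  try: caps(im,m,[s],zp=z)
  except Exception as e: print(e)
E
```

```text
t 11.78 pos [0.5205 0.1849 0.1605] tooly yaw 1.571 tilt 0.01 F [ 0.1 -0.4 -0.9] w 0.0286 j6 0.22
travel [-3.7  1.7 16.2]
[(84, 247), (529, 104)]
(84, 247) px [ 87. 249.] world [531.1 -11.3] size [44.1 44.1] ang 16.8
(529, 104) px [530. 104.] world [417.5 342.4] size [44.4 46.3] ang 67.0
```

Call:
step_arm(targets=[{"travel": [0, 1, 0], "twist": 0, "claw": 0}, {"travel": [0, 0, 5], "twist": 0, "claw": 0}, {"travel": [0, 0, 3], "twist": 0, "claw": 0}, {"travel": [0, 0, 3], "twist": 0, "claw": 0}, {"travel": [0, 0, 3], "twist": 0, "claw": 0}, {"travel": [0, 0, 3], "twist": 0, "claw": 0}, {"travel": [0, 0, 3], "twist": 0, "claw": 0}, {"travel": [0, 0, 0], "twist": 0, "claw": 0}])

```text
time_s: 12.82
position: [0.5233, 0.1874, 0.1446]
orientation: [-0.0, -0.001, 1.0, -0.0]
force: [0.3, -0.7, -0.9]
gripper_width: 0.0285
grip_force: 60.2
```

Call:
step_arm(targets=[{"travel": [0, 0, 2], "twist": 0, "claw": 0}, {"travel": [0, 0, 0], "twist": 0, "claw": 0}])

```text
time_s: 13.08
position: [0.5236, 0.1875, 0.1443]
orientation: [0.0, -0.001, 1.0, 0.0]
force: [-1.2, -0.4, 4.9]
gripper_width: 0.0288
grip_force: 60.6
```

Call:
step_arm(targets=[{"travel": [0, 0, -48], "twist": 0, "claw": 0}, {"travel": [0, 0, -50], "twist": 0, "claw": 0}, {"travel": [26.5, 38.6, 0], "twist": 0, "claw": 0}, {"travel": [26.5, 38.6, 0], "twist": 0, "claw": 0}, {"travel": [26.5, 38.6, 0], "twist": 0, "claw": 0}, {"travel": [26.5, 38.6, 0], "twist": 0, "claw": 0}, {"travel": [0, 0, 0], "twist": 0, "claw": 0}, {"travel": [0, 0, 40], "twist": 0, "claw": 0}, {"travel": [0, 0, 35], "twist": 0, "claw": 0}, {"travel": [0, 0, 0], "twist": 0, "claw": 0}])

```text
time_s: 14.32
position: [0.4152, 0.3394, 0.1618]
orientation: [-0.004, -0.0, 1.0, -0.003]
force: [-0.5, 0.6, -0.7]
gripper_width: 0.0287
grip_force: 59.8
```

Call:
step_arm(targets=[{"travel": [0, 0, 0], "twist": 0, "claw": 0}, {"travel": [0, 0, 5], "twist": 0, "claw": 0}, {"travel": [0, 0, 2], "twist": 0, "claw": 0}])

```text
time_s: 14.7
position: [0.4182, 0.3421, 0.1605]
orientation: [0.001, -0.001, 1.0, 0.001]
force: [-0.4, 0.3, -0.8]
gripper_width: 0.0285
grip_force: 59.8
```

Call:
step_arm(targets=[{"travel": [0, 0, 3], "twist": 0, "claw": 0}, {"travel": [0, 0, 3], "twist": 0, "claw": 0}, {"travel": [0, 0, 3], "twist": 0, "claw": 0}, {"travel": [0, 0, 3], "twist": 0, "claw": 0}, {"travel": [0, 0, 3], "twist": 0, "claw": 0}, {"travel": [0, 0, 1], "twist": 0, "claw": 0}, {"travel": [0, 0, 0], "twist": 0, "claw": 0}])

```text
time_s: 15.58
position: [0.4175, 0.3418, 0.1444]
orientation: [0.0, -0.001, 1.0, 0.0]
force: [-0.3, -0.7, 5.8]
gripper_width: 0.0289
grip_force: 60.4
```

Call:
step_arm(targets=[{"travel": [0, 0, 1.5], "twist": 0, "claw": 0}, {"travel": [0, 0, 0], "twist": 0, "claw": 0}])

```text
time_s: 15.82
position: [0.4177, 0.3418, 0.1443]
orientation: [0.001, -0.001, 1.0, 0.0]
force: [-1.9, -1.8, 9.6]
gripper_width: 0.0287
grip_force: 60.7
```

All four caps bottomed out at the same height. Now the tool goes back to the stand, with a stop short of it to remeasure the empty cup.

Call:
step_arm(targets=[{"travel": [0, 0, -50], "twist": 0, "claw": 0}, {"travel": [0, 0, -55], "twist": 0, "claw": 0}, {"travel": [-4.5, -57, 0], "twist": 0, "claw": 0}, {"travel": [-4.5, -57, 0], "twist": 0, "claw": 0}, {"travel": [-4.5, -57, 0], "twist": 0, "claw": 0}, {"travel": [-4.5, -57, 0], "twist": 0, "claw": 0}, {"travel": [-4.5, -57, 0], "twist": 0, "claw": 0}, {"travel": [-4.5, -57, 0], "twist": 0, "claw": 0}, {"travel": [-4.5, -57, 0], "twist": 0, "claw": 0}, {"travel": [-4.5, -57, 0], "twist": 0, "claw": 0}])

```text
time_s: 17.08
position: [0.4537, -0.116, 0.246]
orientation: [-0.0, -0.001, 1.0, 0.0]
force: [1.1, -0.1, -1.4]
gripper_width: 0.0284
grip_force: 60.0
```

Call:
step_arm(targets=[{"travel": [-4.5, -57, 0], "twist": 0, "claw": 0}, {"travel": [-4.5, -57, 0], "twist": 0, "claw": 0}, {"travel": [0, -20, 0], "twist": 0, "claw": 0}, {"travel": [0, 0, 0], "twist": 0, "claw": 0}, {"travel": [0, 0, 0], "twist": 0, "claw": 0}])

```text
time_s: 17.7
position: [0.463, -0.2469, 0.2466]
orientation: [-0.0, -0.001, 1.0, 0.001]
force: [0.8, -0.0, -1.9]
gripper_width: 0.0284
grip_force: 60.1
```

```bash
python3 - <<'E'
from h import *
to([.4725,-.338,.25])
m=robot.camera_model("wrist");im=robot.capture("wrist")[:,:,::-1].copy()
cv2.imwrite("pics/w7.png",im);np.save("w7.npy",m["T"])
print(proj("wrist",[.4715,-.337,.034],m))
h=cv2.cvtColor(im,cv2.COLOR_BGR2HSV)
k=((h[...,1]<50)&(h[...,2]>150)).astype(np.uint8);u,v=proj("wrist",[.4715,-.337,.034],m).astype(int)
q=np.zeros_like(k);q[v-38:v+38,u-38:u+38]=1;k&=q
l,lab,s,c=cv2.connectedComponentsWithStats(k);print(s[1:])
ys,xs=np.nonzero(k);w=np.array([plane("wrist",(x,y),.034,m)[:2] for x,y in zip(xs,ys)])*1000
print(cv2.minAreaRect(w.astype(np.float32)))
S=[tuple(int(a) for a in proj("wrist",[*p,.048],m)) for p in [(.485,-.166),(.531,-.0115)]];print(S)
caps(im,m,S,zp=.047)
E
```

```text
t 17.7 pos [ 0.463  -0.2469  0.2466] tooly yaw 1.573 tilt 0.001 F [ 0.8 -0.  -1.9] w 0.0284 j6 -0.62
travel [ -9.3 -91.1  -3.5]
[229.59357552 216.72685684]
[[196 188  69  62 764]]
((471.43658447265625, -336.9364929199219), (58.16844177246094, 57.85941696166992), 13.319710731506348)
[(403, 233), (531, 274)]
(403, 233) px [402. 233.] world [ 484.8 -166.9] size [44.3 42.1] ang 15.4
(531, 274) px [530. 273.] world [531.1 -13.2] size [44.4 39.4] ang 17.4
```

Call:
step_arm(targets=[{"travel": [-4.5, -45, 0], "twist": 0, "claw": 0}, {"travel": [-4.5, -45, 0], "twist": 0, "claw": 0}, {"travel": [0, 0, 0], "twist": 0, "claw": 0}, {"travel": [0, 0, 45], "twist": 0, "claw": 0}, {"travel": [0, 0, 40], "twist": 0, "claw": 0}, {"travel": [0, 0, 0], "twist": 0, "claw": 0}, {"travel": [0, 0, 0], "twist": 0, "claw": 0}])

```text
time_s: 18.62
position: [0.473, -0.3376, 0.1639]
orientation: [0.001, -0.001, 1.0, -0.001]
force: [0.2, -0.5, -1.3]
gripper_width: 0.0285
grip_force: 60.4
```

Call:
step_arm(targets=[{"travel": [0, 0, 20], "twist": 0, "claw": 0}, {"travel": [0, 0, 15], "twist": 0, "claw": 0}, {"travel": [0, 0, 12], "twist": 0, "claw": 0}, {"travel": [0, 0, 5], "twist": 0, "claw": 0}, {"travel": [0, 0, 0], "twist": 0, "claw": 0}, {"travel": [0, 0, 0], "twist": 0, "claw": 0}])

```text
time_s: 19.38
position: [0.4724, -0.3385, 0.1104]
orientation: [0.0, -0.001, 1.0, -0.0]
force: [0.3, 0.1, -1.7]
gripper_width: 0.0285
grip_force: 60.4
```

Call:
step_arm(targets=[{"travel": [0, 0, 3], "twist": 0, "claw": 0}, {"travel": [0, 0, 1.5], "twist": 0, "claw": 0}, {"travel": [0, 0, 0.5], "twist": 0, "claw": 0}, {"travel": [0, 0, 0], "twist": 0, "claw": 0}])

```text
time_s: 19.88
position: [0.4727, -0.3385, 0.1064]
orientation: [0.001, -0.001, 1.0, -0.001]
force: [-0.8, 1.3, 4.7]
gripper_width: 0.0288
grip_force: 61.2
```

Contact with the cup floor. Release, lift straight up, then move aside to look.

Call:
step_arm(targets=[{"travel": [0, 0, -0.5], "twist": 0, "claw": 100}, {"travel": [0, 0, 0], "twist": 0, "claw": 100}, {"travel": [0, 0, 0], "twist": 0, "claw": 100}, {"travel": [0, 0, 0], "twist": 0, "claw": 100}, {"travel": [0, 0, -30], "twist": 0, "claw": 100}, {"travel": [0, 0, -50], "twist": 0, "claw": 100}, {"travel": [0, 0, -60], "twist": 0, "claw": 100}, {"travel": [0, 0, -60], "twist": 0, "claw": 100}, {"travel": [0, 50, 0], "twist": 0, "claw": 0}, {"travel": [0, 50, 0], "twist": 0, "claw": 0}])

```text
time_s: 21.12
position: [0.4728, -0.2381, 0.3067]
orientation: [0.001, 0.0, 1.0, -0.001]
force: [0.8, 0.6, -0.1]
gripper_width: 0.0515
grip_force: 0.0
```

Call:
step_arm(targets=[{"travel": [-4, 50, 0], "twist": 0, "claw": 0}, {"travel": [-4, 50, 0], "twist": 0, "claw": 0}, {"travel": [0, 50, 0], "twist": 0, "claw": 0}, {"travel": [0, 0, 0], "twist": 0, "claw": 0}, {"travel": [0, 0, 0], "twist": 0, "claw": 0}])

```text
time_s: 21.75
position: [0.48, -0.0884, 0.3053]
orientation: [0.0, -0.001, 1.0, -0.0]
force: [0.4, 0.2, 0.5]
gripper_width: -0.0004
grip_force: 0.0
```

```bash
python3 - <<'E'
from h import *
to([.5,-.08,.3])
m=robot.camera_model("wrist");im=robot.capture("wrist")[:,:,::-1].copy()
cv2.imwrite("pics/w8.png",im);np.save("w8.npy",m["T"])
S=[tuple(int(a) for a in proj("wrist",[*p,.048],m)) for p in [(.485,-.166),(.531,-.0115),(.5235,.187),(.417,.342)]];print(S)
for s in S:
  try: caps(im,m,[s],zp=.048)
  except Exception as e: print(e)
print("tooltop",proj("wrist",[.472,-.338,.156],m))
E
```

```text
t 21.75 pos [ 0.48   -0.0884  0.3053] tooly yaw 1.573 tilt 0.001 F [0.4 0.2 0.5] w -0.0004 j6 -0.32
travel [-20.    8.3   5.3]
[(250, 204), (387, 244), (537, 238), (628, 165)]
(250, 204) px [251. 204.] world [ 484.6 -165.9] size [44.2 44.1] ang 15.9
(387, 244) px [388. 243.] world [530.5 -11.7] size [43.7 42.1] ang 16.2
(537, 238) px [536. 239.] world [524.1 186.9] size [43.8 43.5] ang 77.2
(628, 165) px [629. 166.] world [418.5 342.8] size [43.5 41.1] ang 66.9
tooltop [ 61.00870817 217.19281143]
```

View pics/w8.png

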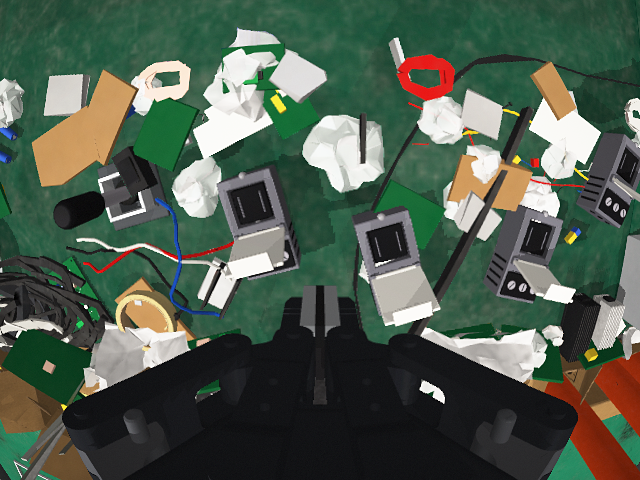

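The wrist view shows the tool standing at about (75,210) with its foot in the cup, all four caps recessed, and the modules where they were. Next come the covers: module 4 first, with the shut fingers brought down behind its cover.

Call:
step_arm(targets=[{"travel": [-41, -28, 0], "twist": 0, "claw": 0}, {"travel": [-41, -28, 0], "twist": 0, "claw": 0}, {"travel": [0, 0, 0], "twist": -0.134, "claw": 0}, {"travel": [0, 0, 0], "twist": -0.134, "claw": 0}, {"travel": [0, 0, 50], "twist": 0, "claw": 0}, {"travel": [0, 0, 50], "twist": 0, "claw": 0}, {"travel": [0, 0, 0], "twist": 0, "claw": 0}, {"travel": [0, 0, 0], "twist": 0, "claw": 0}])

```text
time_s: 22.8
position: [0.5628, -0.1454, 0.2074]
orientation: [0.001, -0.133, 0.991, -0.001]
force: [-0.3, 0.1, 1.0]
gripper_width: 0.0001
grip_force: 0.0
```

```bash
python3 - <<'E'
from h import *
to([.5619,-.1447,.1])
m=robot.camera_model("wrist");im=robot.capture("wrist")[:,:,::-1].copy()
cv2.imwrite("pics/w9.png",im)
E
```

```text
t 22.8 pos [ 0.5628 -0.1454  0.2074] tooly yaw 1.839 tilt 0.003 F [-0.3  0.1  1. ] w 0.0001 j6 -0.64
travel [  0.9   1.1 107.4]
```

View pics/w9.png

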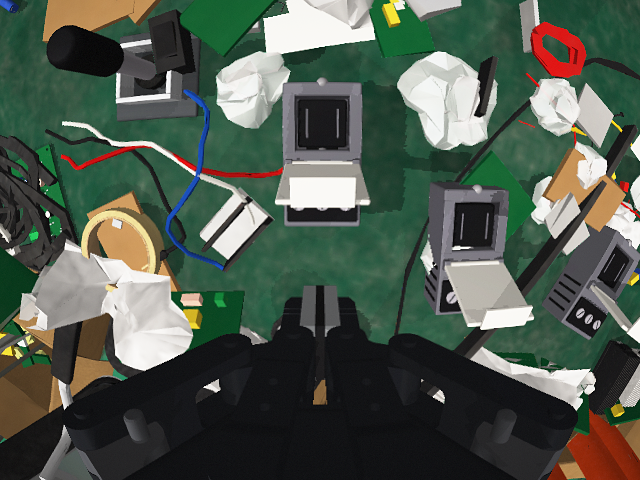

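The shut fingers at about (320,300) line up with module 4 and its cover at about (322,185). I'll go down behind it and sweep.

Call:
step_arm(targets=[{"travel": [0, 0, 54], "twist": 0, "claw": 0}, {"travel": [0, 0, 54], "twist": 0, "claw": 0}, {"travel": [0, 0, 0], "twist": 0, "claw": 0}, {"travel": [17, 0, 0], "twist": 0, "claw": 0}, {"travel": [17, 0, 0], "twist": 0, "claw": 0}, {"travel": [16, 0, 0], "twist": 0, "claw": 0}, {"travel": [10, 0, 2], "twist": 0, "claw": 0}, {"travel": [10, 0, 3], "twist": 0, "claw": 0}, {"travel": [9, 0, 5], "twist": 0, "claw": 0}, {"travel": [8, 0, 6], "twist": 0, "claw": 0}])

```text
time_s: 24.1
position: [0.4777, -0.1673, 0.0812]
orientation: [0.0, -0.134, 0.991, 0.0]
force: [-0.2, -0.2, 0.0]
gripper_width: -0.0001
grip_force: 0.3
```

Call:
step_arm(targets=[{"travel": [4, 0, 6], "twist": 0, "claw": 0}, {"travel": [3, 0, 6], "twist": 0, "claw": 0}, {"travel": [3, 0, 5], "twist": 0, "claw": 0}, {"travel": [2, 0, 4], "twist": 0, "claw": 0}, {"travel": [0, 0, 0], "twist": 0, "claw": 0}])

```text
time_s: 24.72
position: [0.4665, -0.1703, 0.0602]
orientation: [0.0, -0.134, 0.991, 0.0]
force: [0.4, 0.3, 1.2]
gripper_width: -0.0003
grip_force: 0.4
```

Call:
step_arm(targets=[{"travel": [0, 0, 3], "twist": 0, "claw": 0}, {"travel": [0, 0, 2], "twist": 0, "claw": 0}, {"travel": [0, 0, 2], "twist": 0, "claw": 0}, {"travel": [0, 0, 0], "twist": 0, "claw": 0}])

```text
time_s: 25.22
position: [0.4664, -0.1706, 0.0539]
orientation: [-0.0, -0.134, 0.991, -0.0]
force: [-1.8, 1.1, 4.0]
gripper_width: -0.0002
grip_force: 2.4
```

Call:
step_arm(targets=[{"travel": [0, 0, 2], "twist": 0, "claw": 0}, {"travel": [0, 0, 0], "twist": 0, "claw": 0}])

```text
time_s: 25.48
position: [0.4665, -0.1706, 0.0537]
orientation: [0.0, -0.134, 0.991, -0.0]
force: [-5.1, 2.0, 12.4]
gripper_width: 0.0003
grip_force: 6.3
```

Module 4's cover stops hard at 53.7 mm, so it is latched. Next module 3.

Call:
step_arm(targets=[{"travel": [0, 0, -52], "twist": 0, "claw": 0}, {"travel": [0, 0, -52], "twist": 0, "claw": 0}, {"travel": [0, 0, -52], "twist": 0, "claw": 0}, {"travel": [-36.7, 27.5, 0], "twist": 0, "claw": 0}, {"travel": [-36.7, 27.5, 0], "twist": 0, "claw": 0}, {"travel": [-36.7, 27.5, 0], "twist": 0, "claw": 0}, {"travel": [-36.7, 27.5, 0], "twist": 0, "claw": 0}, {"travel": [-36.7, 27.5, 0], "twist": 0, "claw": 0}, {"travel": [0, 0, 0], "twist": -0.018, "claw": 0}, {"travel": [0, 0, 0], "twist": 0, "claw": 0}])

```text
time_s: 26.72
position: [0.6065, 0.0107, 0.2066]
orientation: [-0.001, -0.143, 0.99, -0.0]
force: [0.4, -1.4, -1.0]
gripper_width: 0.0003
grip_force: 0.0
```

```bash
python3 - <<'E'
from h import *
to([.6072,.0109,.1])
m=robot.camera_model("wrist");im=robot.capture("wrist")[:,:,::-1].copy()
cv2.imwrite("pics/w10.png",im);print(m["T"][:3,3])
S=[tuple(int(a) for a in proj("wrist",[*p,.048],m)) for p in [(.531,-.0115),(.5235,.187),(.417,.342)]];print(S)
for s in S:
  try: caps(im,m,[s],zp=.048)
  except Exception as e: print(e)
E
```

```text
t 26.73 pos [0.6065 0.0107 0.2066] tooly yaw 1.858 tilt 0.002 F [ 0.4 -1.4 -1. ] w 0.0003 j6 -0.38
travel [ -0.9   0.  106.6]
[ 0.53920674 -0.00967621  0.3489255 ]
[(320, 125), (530, 191), (655, 149)]
(320, 125) px [320. 124.] world [531.  -11.1] size [43.1 43.3] ang 16.6
(530, 191) px [530. 192.] world [524.7 187.1] size [44.  43.9] ang 76.7
(655, 149) px [630. 169.] world [454.9 307.3] size [18.1  5.3] ang 70.8
```

Aligned with module 3, so the same sweep.

Call:
step_arm(targets=[{"travel": [0, 0, 54], "twist": 0, "claw": 0}, {"travel": [0, 0, 53], "twist": 0, "claw": 0}, {"travel": [0, 0, 0], "twist": 0, "claw": 0}, {"travel": [17, 0, 0], "twist": 0, "claw": 0}, {"travel": [17, 0, 0], "twist": 0, "claw": 0}, {"travel": [16, 0, 0], "twist": 0, "claw": 0}, {"travel": [10, 0, 2], "twist": 0, "claw": 0}, {"travel": [10, 0, 3], "twist": 0, "claw": 0}, {"travel": [9, 0, 5], "twist": 0, "claw": 0}, {"travel": [8, 0, 6], "twist": 0, "claw": 0}])

```text
time_s: 28.02
position: [0.523, -0.0139, 0.0841]
orientation: [0.0, -0.143, 0.99, -0.0]
force: [0.5, 0.2, 0.3]
gripper_width: -0.0001
grip_force: 0.3
```

Call:
step_arm(targets=[{"travel": [4, 0, 6], "twist": 0, "claw": 0}, {"travel": [3, 0, 6], "twist": 0, "claw": 0}, {"travel": [3, 0, 5], "twist": 0, "claw": 0}, {"travel": [2, 0, 4], "twist": 0, "claw": 0}, {"travel": [0, 0, 0], "twist": 0, "claw": 0}, {"travel": [0, 0, 3], "twist": 0, "claw": 0}, {"travel": [0, 0, 2], "twist": 0, "claw": 0}, {"travel": [0, 0, 2], "twist": 0, "claw": 0}, {"travel": [0, 0, 2], "twist": 0, "claw": 0}, {"travel": [0, 0, 0], "twist": 0, "claw": 0}])

```text
time_s: 29.28
position: [0.5119, -0.0171, 0.054]
orientation: [0.0, -0.143, 0.99, 0.0]
force: [0.5, 0.7, 0.9]
gripper_width: -0.0002
grip_force: 0.4
```

Call:
step_arm(targets=[{"travel": [0, 0, 2], "twist": 0, "claw": 0}, {"travel": [0, 0, 1.5], "twist": 0, "claw": 0}, {"travel": [0, 0, 0], "twist": 0, "claw": 0}])

```text
time_s: 29.65
position: [0.512, -0.0171, 0.0536]
orientation: [0.0, -0.143, 0.99, -0.0]
force: [-5.6, 0.9, 13.8]
gripper_width: 0.0001
grip_force: 6.7
```

Module 3 is latched. Next module 2.

Call:
step_arm(targets=[{"travel": [0, 0, -52], "twist": 0, "claw": 0}, {"travel": [0, 0, -52], "twist": 0, "claw": 0}, {"travel": [0, 0, -52], "twist": 0, "claw": 0}, {"travel": [-34.8, 38.2, 0], "twist": 0, "claw": 0}, {"travel": [-34.8, 38.2, 0], "twist": 0, "claw": 0}, {"travel": [-34.8, 38.2, 0], "twist": 0, "claw": 0}, {"travel": [-34.8, 38.2, 0], "twist": 0, "claw": 0}, {"travel": [0, 0, 0], "twist": 0.172, "claw": 0}, {"travel": [0, 0, 0], "twist": 0.172, "claw": 0}, {"travel": [0, 0, 0], "twist": 0.171, "claw": 0}])

```text
time_s: 30.9
position: [0.602, 0.1692, 0.2059]
orientation: [-0.001, 0.116, 0.993, -0.0]
force: [-0.9, -0.4, -0.4]
gripper_width: -0.0003
grip_force: 0.0
```

Call:
step_arm(targets=[{"travel": [0, 0, 0], "twist": 0, "claw": 0}, {"travel": [0, 0, 0], "twist": 0, "claw": 0}])

```text
time_s: 31.15
position: [0.602, 0.1688, 0.2065]
orientation: [-0.0, 0.112, 0.994, -0.0]
force: [0.2, -1.1, -0.6]
gripper_width: -0.0001
grip_force: 0.0
```

```bash
python3 - <<'E'
from h import *
to([.6022,.169,.1])
m=robot.camera_model("wrist");im=robot.capture("wrist")[:,:,::-1].copy()
cv2.imwrite("pics/w11.png",im)
S=[tuple(int(a) for a in proj("wrist",[*p,.048],m)) for p in [(.5235,.187),(.4175,.3425)]];print(S)
for s in S:
  try: caps(im,m,[s],zp=.048)
  except Exception as e: print(e)
E
```

```text
t 31.15 pos [0.602  0.1688 0.2065] tooly yaw 1.345 tilt 0.0 F [ 0.2 -1.1 -0.6] w -0.0001 j6 0.39
travel [ -0.2   0.2 106.5]
[(320, 122), (468, -22)]
(320, 122) px [321. 122.] world [524.  187.2] size [43.1 43.9] ang 77.1
attempt to get argmin of an empty sequence
```

Call:
step_arm(targets=[{"travel": [0, 0, 54], "twist": 0, "claw": 0}, {"travel": [0, 0, 53], "twist": 0, "claw": 0}, {"travel": [0, 0, 0], "twist": 0, "claw": 0}, {"travel": [17, 0, 0], "twist": 0, "claw": 0}, {"travel": [17, 0, 0], "twist": 0, "claw": 0}, {"travel": [16, 0, 0], "twist": 0, "claw": 0}, {"travel": [10, 0, 2], "twist": 0, "claw": 0}, {"travel": [10, 0, 3], "twist": 0, "claw": 0}, {"travel": [9, 0, 5], "twist": 0, "claw": 0}, {"travel": [8, 0, 6], "twist": 0, "claw": 0}])

```text
time_s: 32.45
position: [0.517, 0.1886, 0.0836]
orientation: [0.0, 0.114, 0.994, 0.0]
force: [0.9, 0.2, -0.0]
gripper_width: 0.0003
grip_force: 0.3
```

Call:
step_arm(targets=[{"travel": [4, 0, 6], "twist": 0, "claw": 0}, {"travel": [3, 0, 6], "twist": 0, "claw": 0}, {"travel": [3, 0, 5], "twist": 0, "claw": 0}, {"travel": [2, 0, 4], "twist": 0, "claw": 0}, {"travel": [0, 0, 0], "twist": 0, "claw": 0}, {"travel": [0, 0, 3], "twist": 0, "claw": 0}, {"travel": [0, 0, 2], "twist": 0, "claw": 0}, {"travel": [0, 0, 2], "twist": 0, "claw": 0}, {"travel": [0, 0, 2], "twist": 0, "claw": 0}, {"travel": [0, 0, 0], "twist": 0, "claw": 0}])

```text
time_s: 33.7
position: [0.5059, 0.1912, 0.054]
orientation: [0.0, 0.114, 0.994, -0.0]
force: [-0.6, -0.8, 2.8]
gripper_width: -0.0
grip_force: 1.3
```

Call:
step_arm(targets=[{"travel": [0, 0, 2], "twist": 0, "claw": 0}, {"travel": [0, 0, 1.5], "twist": 0, "claw": 0}, {"travel": [0, 0, 0], "twist": 0, "claw": 0}])

```text
time_s: 34.08
position: [0.506, 0.1913, 0.0536]
orientation: [0.001, 0.114, 0.994, 0.0]
force: [-7.0, -0.9, 15.1]
gripper_width: 0.0001
grip_force: 7.7
```

Module 2 is latched. Last, module 1.

Call:
step_arm(targets=[{"travel": [0, 0, -52], "twist": 0, "claw": 0}, {"travel": [0, 0, -52], "twist": 0, "claw": 0}, {"travel": [0, 0, -52], "twist": 0, "claw": 0}, {"travel": [13.8, 37.8, 0], "twist": 0, "claw": 0}, {"travel": [13.8, 37.8, 0], "twist": 0, "claw": 0}, {"travel": [13.8, 37.8, 0], "twist": 0, "claw": 0}, {"travel": [0, 0, 0], "twist": 0.174, "claw": 0}, {"travel": [0, 0, 0], "twist": 0, "claw": 0}, {"travel": [0, 0, 0], "twist": 0, "claw": 0}])

```text
time_s: 35.2
position: [0.491, 0.3107, 0.2059]
orientation: [-0.0, 0.199, 0.98, -0.0]
force: [-0.1, 0.8, -0.8]
gripper_width: -0.0001
grip_force: 0.0
```

```bash
python3 - <<'E'
from h import *
to([.4914,.3111,.1])
m=robot.camera_model("wrist");im=robot.capture("wrist")[:,:,::-1].copy()
cv2.imwrite("pics/w12.png",im)
S=[tuple(int(a) for a in proj("wrist",[*p,.048],m)) for p in [(.4178,.3425)]];print(S)
caps(im,m,S,zp=.048)
E
```

```text
t 35.2 pos [0.491  0.3107 0.2059] tooly yaw 1.171 tilt 0.001 F [-0.1  0.8 -0.8] w -0.0001 j6 0.85
travel [ -0.3   0.6 105.9]
[(321, 123)]
(321, 123) px [322. 122.] world [416.7 344.2] size [43.1 43.8] ang 67.3
```

Call:
step_arm(targets=[{"travel": [0, 1, 54], "twist": 0, "claw": 0}, {"travel": [0, 0, 52], "twist": 0, "claw": 0}, {"travel": [0, 0, 0], "twist": 0, "claw": 0}, {"travel": [17, 0, 0], "twist": 0, "claw": 0}, {"travel": [17, 0, 0], "twist": 0, "claw": 0}, {"travel": [16, 0, 0], "twist": 0, "claw": 0}, {"travel": [10, 0, 2], "twist": 0, "claw": 0}, {"travel": [10, 0, 3], "twist": 0, "claw": 0}, {"travel": [9, 0, 5], "twist": 0, "claw": 0}, {"travel": [8, 0, 6], "twist": 0, "claw": 0}])

```text
time_s: 36.5
position: [0.4106, 0.346, 0.0837]
orientation: [-0.0, 0.2, 0.98, -0.0]
force: [0.7, -0.7, 0.3]
gripper_width: 0.0005
grip_force: 0.3
```

Call:
step_arm(targets=[{"travel": [4, 0, 6], "twist": 0, "claw": 0}, {"travel": [3, 0, 6], "twist": 0, "claw": 0}, {"travel": [3, 0, 5], "twist": 0, "claw": 0}, {"travel": [2, 0, 4], "twist": 0, "claw": 0}, {"travel": [0, 0, 0], "twist": 0, "claw": 0}, {"travel": [0, 0, 3], "twist": 0, "claw": 0}, {"travel": [0, 0, 2], "twist": 0, "claw": 0}, {"travel": [0, 0, 2], "twist": 0, "claw": 0}, {"travel": [0, 0, 2], "twist": 0, "claw": 0}, {"travel": [0, 0, 0], "twist": 0, "claw": 0}])

```text
time_s: 37.75
position: [0.4004, 0.3506, 0.0541]
orientation: [0.0, 0.2, 0.98, -0.0]
force: [0.1, 0.3, 0.9]
gripper_width: -0.0001
grip_force: 0.3
```

Call:
step_arm(targets=[{"travel": [0, 0, 2], "twist": 0, "claw": 0}, {"travel": [0, 0, 1.5], "twist": 0, "claw": 0}, {"travel": [0, 0, 0], "twist": 0, "claw": 0}])

```text
time_s: 38.12
position: [0.4005, 0.3507, 0.0537]
orientation: [0.001, 0.2, 0.98, 0.0]
force: [-3.9, -3.6, 13.0]
gripper_width: -0.0001
grip_force: 6.7
```

Call:
step_arm(targets=[{"travel": [0, 0, -55], "twist": 0, "claw": 0}, {"travel": [0, 0, -55], "twist": 0, "claw": 0}, {"travel": [0, 0, -55], "twist": 0, "claw": 0}, {"travel": [0, 0, -55], "twist": -0.134, "claw": 0}, {"travel": [0, 0, -55], "twist": -0.134, "claw": 0}, {"travel": [0, -60, 0], "twist": -0.135, "claw": 0}, {"travel": [-20, -58, 0], "twist": 0, "claw": 0}, {"travel": [-20, -58, 0], "twist": 0, "claw": 0}, {"travel": [-20, -58, 0], "twist": 0, "claw": 0}, {"travel": [-20, -58, 0], "twist": 0, "claw": 0}])

```text
time_s: 39.38
position: [0.4729, 0.0574, 0.3255]
orientation: [0.0, -0.001, 1.0, -0.0]
force: [0.6, 0.5, -0.5]
gripper_width: -0.0001
grip_force: 0.0
```

Call:
step_arm(targets=[{"travel": [0, -20, 0], "twist": 0, "claw": 0}, {"travel": [0, 0, 0], "twist": 0, "claw": 0}, {"travel": [0, 0, 0], "twist": 0, "claw": 0}])

```text
time_s: 39.75
position: [0.4724, 0.0398, 0.3256]
orientation: [-0.0, -0.001, 1.0, 0.0]
force: [-0.4, 0.2, 0.4]
gripper_width: 0.0003
grip_force: 0.0
```

```bash
python3 - <<'E'
from h import *
to([.48,.05,.33])
im=robot.capture("wrist")[:,:,::-1].copy()
cv2.imwrite("pics/w13.png",im)
E
```

```text
t 39.75 pos [0.4724 0.0398 0.3256] tooly yaw 1.572 tilt 0.001 F [-0.4  0.2  0.4] w 0.0003 j6 -0.06
travel [-7.6 10.1 -4.3]
```

View pics/w13.png

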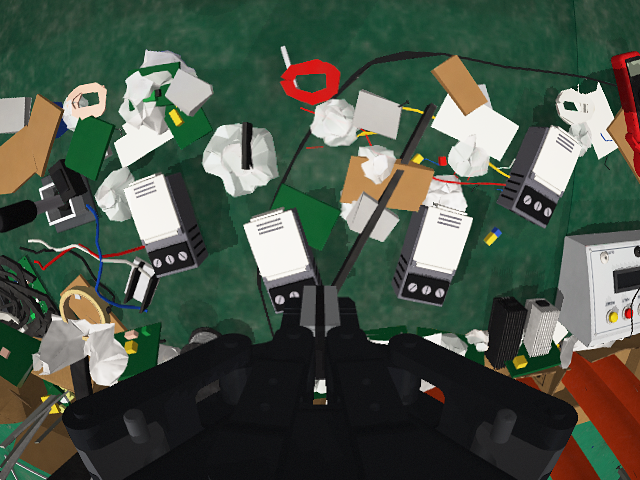

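The view shows all four covers flat and shut, at about (160,210), (280,245), (440,235) and (545,160), with the tool at about (40,205) in its stand and the arm clear. Handing in.

```bash
python3 -c "
from cell import robot
print(robot.finish_job())"
```

```text
the job is handed in; nothing more can be done
None
```

I've handed the job in at about 40 s: by contact heights and the last camera view, all four caps are home, all four covers are latched, the tool is back in its stand and nothing else was moved; no verdict was returned.

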